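Put the charged battery pack into the label printer and click its bay shut

ROBOT

A 7-joint arm with a two-finger parallel gripper is mounted at the origin on a cart in front of the work surface, level with it; the furniture and walls round the work are solid. World frame = base frame: x ahead of the robot, y to its left, z up, the work surface at z = 0. Lengths are in m, angles in degrees, forces in N, time in s.
With the tool pointing down it reaches from about 0.425 to 0.825 m from the base axis. Payload 3.6 kg.
Tool frame: the origin (TCP) lies midway between the tips of the shut fingers; the grasp point (between the pads) lies 19 mm behind it; z points along the fingers, y is the direction in which the jaws open and shut (so a half turn about z gives the same grasp; the last joint's range is limited). The gripper opens to 93 mm and grips with 3 to 60 N. Pads are 15 mm wide; open, the fingers measure 128 mm over their backs; the gripper's body (75 mm by 188 mm) begins 65 mm behind the grasp point.
Start: joints at [-77.836, 35.231, -0.722, 81.555, 0.464, 63.22, -2.315], TCP at [0.154, 0.632, 0.219] pointing down, gripper open.
Joint ranges: [-178.69, 178.69], [-17.37, 117.87], [-77.05, 75.6], [15.02, 138.74], [-78.02, 258.01], [0.78, 113.62], [-162.83, 162.83]. Speed limits (degrees/s): [159.86, 159.86, 180, 180, 180, 180, 180].

INTERFACE

Orientations are given as a 3x3 rotation matrix whose columns are the frame's x, y, z axes.
In Python, from bench import robot gives the robot as it stands.
- The arm moves only by the tool step_arm, never from a script. Its argument "increments" is a list of rows, each an object of numbers: "ax", "ay", "az": the turn, a rotation vector about the tool's x, y, z in degrees; "x", "y", "z": the shift along the tool's x, y, z in m; "hand": the finger opening in m, from 0 to 0.093. A call has 1 to 12 rows; each row is the pose to reach, as a shift and turn from the pose measured when the call began, along the tool's axes at that moment; what a row does not reach only later rows make up. A row lasts 1/8 s, in which the tool goes at most 62.5 mm and 10.7 degrees, less where a joint would pass 70% of its speed; a pose out of reach is approached as far as the arm can. A call with a gripper value outside its range is refused whole. The fingers move at their own pace and stop on an object; "newtons" is the grip in N (left out, the last holds). Time passes only in rows, so rows that repeat a pose let the fingers close. It gives the time, the measured TCP pose, the force and the opening at its end, in the units of the state.
- robot.read_state(): the state, without advancing time (a new reading comes with each control period).
- robot.grab_frame(name): name is "side" or "top"; returns a dict with "img" (384x512x3 uint8, red, green, blue), "depth" (384x512 float32, m along the optical axis (not along the pixel's ray), 0 where there is no reading), "camera_matrix" (3x3 intrinsics, pixels), "R" (3x3) and "t" (3): a world point X has camera coordinates R X + t. Camera axes: x right, y down, z forward; pixel columns grow to the right and rows downward; lengths in m; the calibration is good to about 2 mm. A picture is of the moment at which its call begins.
- robot.finish_job(): hands the job in, once; it reports no verdict.
The state is a dict: "time_s": time; "joint_positions": joint angles; "joint_velocities": joint speeds; "tau": joint torques, N m; "ee_pos": TCP position; "eef_rot": TCP orientation; "wrist_force": force on the tool from outside, world axes, zero at the start; "torque": the same for the moment, N m; "opening": opening from 0.0 (shut) to 1.0 (fully open).
Only numpy, scipy, OpenCV 4.12 (cv2) and the standard library are available. Lean on these libraries where they do the work, as an engineer would, in place of code of your own. Each camera call takes 0.05 s, during which the arm holds its last target.

TASK

Fit the charged battery pack into the label printer. Lift it out of the charging cradle, where only its short ends can be reached, and stand it upright on the free worktop and let go, so that you can take it again by its long sides, where the bay has room for fingers; then set it fully home and upright in the printer's open bay and let go. Last, swing the bay's sprung lid over and press its free edge down past the spring catch until it clicks and stays shut, leaving the tape roll and the custard cup where they are.

Things in the scene. Friction and masses are not known exactly. Their poses are not given: they have to be found in the camera images.
- battery_pack: grey battery pack, a block 58 long (x) x 38 wide (y) x 48 high, about 0.16 kg, loose; origin at the centre of its underside, z up. Starts upright in the charging cradle, its axes along the cradle's. Grip it by its ends (58 mm) or its long sides (38 mm). The worktop midway between cradle and printer, at about x = 0.53 m from the robot's base, is free to stand it on
- charger: black charging cradle, fixed; origin at its underside's centre. Base 95 (x) x 80 (y) x 14 high; the pack stands on it at 14. Cheeks 70 long (x), 11 thick, from y = 21 to 32 on both sides, reach 59 above the worktop (3 below the pack's top): no finger room at the pack's long sides. Its ends (+x, -x) are free above lips that reach 20 above the worktop
- printer: white label printer, fixed; origin at the bay's centre, at worktop height; front (keys, label slot) is -x. In plan x from -84 to +52, y from -75 to +75. Bay walls 66 high, front console (x below -40) 40 high. The bay, open at the top, spans inside x -32 to +32, y -65 to +65, floor at 12
- bay_seat (a point): on the middle of the bay's floor, 12 above the worktop: place of the pack's origin, pack's long side along the printer's x (either way round). Axes as the printer's. Play 3 to each end wall, 2.5 to each of two floor ribs (y 21.5 to 29.5, 10 high); beside the pack's long sides fingers have room down to the ribs' tops, 22 above the worktop. The seated pack's top is 6 below the walls' top
- bay_lid (a joint): lid angle, rad: 0 shut, 1.57 upright, about 2 at the start, stop 2.25. Grey plate 89 x 148 x 6 hinged along y on the bay's back (+x) wall. A weak spring pushes it open (1.5 N at the free edge when nearly shut): push it over in one go. At about 0.12 it meets the spring catch at the middle of the bay's front; about 9 N at the free edge takes it past and it stays below 0.03; else it springs open
- lid_hinge (a point): on the lid's hinge axis, 66 above the worktop, 42 behind (+x) the printer's origin; fixed to the printer; its y is the axis. A point of the lid r from the axis lies at x = 42 - r cos(angle), z = 66 + r sin(angle) in the printer's frame
- lid_edge (a point): on the lid's outer face, 78 from the hinge axis, 7 from the free edge, midway along it: where to press. The outer face is the top when shut (72 above the worktop) and looks backward (+x) when the lid stands open; the point's z is its normal
- tape_roll: tan roll of masking tape lying flat, 82 across, 24 high, loose, to be left alone; origin at the centre of its underside
- custard_cup: cream paper cup of custard, 59 across, 45 high, loose, to be left alone; origin at the centre of its underside
Not all that is in view belongs to the job. What is shaped like the battery_pack but purple or turquoise is not meant.

How it is judged (in metres and radians):
On the way, in this order (a step that is already met when the one before it is completed fails the run):
1. the pack stands upright on the worktop, clear of cradle and printer, and is let go (height (world z) of battery_pack below 0.006 m and angle between battery_pack's own z axis and vertical below 0.1 rad and contact force between the fingers and battery_pack below 0.1 N and linear speed of battery_pack below 0.02 m/s), for 0.15 s.
2. the pack is fully home in the bay, let go, with the lid still open (horizontal distance between battery_pack and bay_seat below 0.008 m and z of battery_pack in the frame of bay_seat below 0.003 m and angle between battery_pack's own z axis and vertical below 0.07 rad and angle between the x axis of battery_pack and the x axis of printer, either way round below 0.25 rad and contact force between the fingers and battery_pack below 0.1 N and value of joint bay_lid above 1 rad), for 0.1 s.
At the end, for the whole second after the job is handed in: The lid is caught shut by itself (below 0.03 rad); the pack is at rest in its place in the bay, upright within 0.07 rad, on the floor within 3 mm, within 8 mm of the middle and along the printer's x within 0.25 rad; tape roll and cup lie within 30 mm of where they stood (value of joint bay_lid below 0.03 rad and horizontal distance between battery_pack and bay_seat below 0.008 m and z of battery_pack in the frame of bay_seat below 0.003 m and angle between battery_pack's own z axis and vertical below 0.07 rad and angle between the x axis of battery_pack and the x axis of printer, either way round below 0.25 rad and linear speed of battery_pack below 0.02 m/s and distance of each of tape_roll, custard_cup from where it was at the start of the episode below 0.03 m); the robot touches nothing.
It fails at once if the tape roll or the custard cup is pushed more than 30 mm, or the cup is tipped over (distance of any of tape_roll, custard_cup from where it was at the start of the episode above 0.03 m or angle between custard_cup's own z axis and vertical above 0.5 rad).
It also fails if it takes over 67 s, if anything falls off the work surface, if the arm or the gripper's body presses on something with over 40 N, if the wrist force passes 120 N, or if a joint passes its speed limit or range.

## Working session

There is one attempt and no reset: what is moved stays moved. The work goes in short steps, Python scripts to look and compute and a tool call to move; the robot and the scene stay as the last step left them, time stands still between calls to the robot, and variables do not carry over. Pictures are saved under pics/ and viewed, and the job is handed in when it is done.

Besides the shell and the picture viewer there is one more tool, called after ">>>" by a JSON object that holds its "api" and its "payload". step_arm: Moves the arm, as the interface text tells. Its arguments: {"type":"object","properties":{"increments":{"type":"array","items":{"type":"object","properties":{"ax":{"type":"number"},"ay":{"type":"number"},"az":{"type":"number"},"x":{"type":"number"},"y":{"type":"number"},"z":{"type":"number"},"hand":{"type":"number"}}}},"newtons":{"type":"number"}},"required":["increments"]}

```bash
mkdir -p pics; ls
python3 - <<'E'
from bench import robot
import cv2,numpy as np
s=robot.read_state();print({k:np.round(v,4).tolist() for k,v in s.items()})
for n in("top","side"):
    f=robot.grab_frame(n);cv2.imwrite(f"pics/{n}0.png",f["img"][:,:,::-1]);np.savez(f"{n}0.npz",**f)
    print(n,np.round(f["camera_matrix"],1).tolist(),np.round(f["R"],3).tolist(),np.round(f["t"],3).tolist())
E
```

```text
pics
{'time_s': 0.0, 'joint_positions': [-77.8357, 35.2915, -0.7221, 81.6401, 0.4655, 63.2205, -2.3154], 'joint_velocities': [0.0269, 0.0081, -0.0585, -0.0104, -0.0009, 0.0146, 0.0358], 'tau': [-0.0, -45.894, 0.2091, -16.5751, -0.0611, 0.0206, 0.0002], 'ee_pos': [0.1536, 0.6308, 0.2175], 'eef_rot': [[-0.9716, 0.2365, -0.0005], [0.2365, 0.9716, -0.0025], [-0.0001, -0.0026, -1.0]], 'wrist_force': [0.227, -0.0627, 0.2937], 'torque': [-0.0384, -0.046, -0.051], 'opening': 1.0026}
top [[486.7, 0.0, 256.7], [0.0, 486.7, 192.5], [0.0, 0.0, 1.0]] [[-0.02, -1.0, 0.006], [-0.975, 0.018, -0.22], [0.219, -0.01, -0.976]] [0.012, 0.592, 1.077]
side [[355.1, 0.0, 256.3], [0.0, 355.1, 187.2], [0.0, 0.0, 1.0]] [[0.896, -0.444, 0.011], [-0.244, -0.512, -0.824], [0.371, 0.735, -0.567]] [-0.543, 0.21, 0.703]
```

View pics/top0.png

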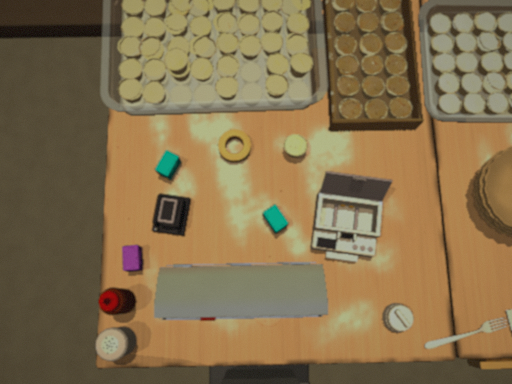

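View pics/side0.png

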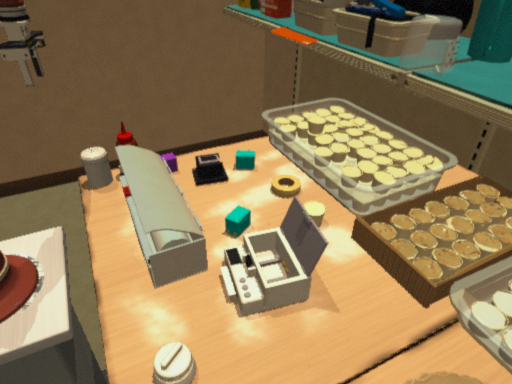

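```bash
cat > h.py <<'E'
import numpy as np,cv2
def cloud(f):
    K=f["camera_matrix"];d=f["depth"];v,u=np.mgrid[:d.shape[0],:d.shape[1]]
    P=np.stack([(u-K[0,2])*d/K[0,0],(v-K[1,2])*d/K[1,1],d],-1)
    W=(P-f["t"])@f["R"];W[d==0]=np.nan
    return W
def proj(f,X):
    c=f["R"]@np.array(X)+f["t"];p=f["camera_matrix"]@c;return p[:2]/p[2]
E
python3 - <<'E'
from h import *
f=dict(np.load("top0.npz"));W=cloud(f)
for n,(u,v) in dict(cradle=(171,213),pr=(346,222),turq=(275,219),turq2=(168,165),purple=(132,258),tape=(235,131),cup=(295,146),bin=(240,290),lid=(357,186)).items(): print(n,np.round(W[v,u],3))
def crop(n,a,b,c,d,s):
    im=f["img"][c:d,a:b,::-1];cv2.imwrite(n,cv2.resize(im,None,fx=s,fy=s,interpolation=cv2.INTER_CUBIC))
crop("pics/c1.png",140,210,180,250,8);crop("pics/p1.png",300,400,160,270,5)
g=dict(np.load("side0.npz"))
cv2.imwrite("pics/s1.png",cv2.resize(g["img"][140:320,150:350,::-1],None,fx=3,fy=3,interpolation=cv2.INTER_CUBIC))
# height map rectified 2mm/px, regions
x0,x1,y0,y1=.35,.85,-.35,.4
H=np.zeros((250,375));
ok=np.isfinite(W[...,2])
xi=((x1-W[...,0])/.002);yi=((y1-W[...,1])/.002)
m=ok&(xi>=0)&(xi<250)&(yi>=0)&(yi<375)
np.maximum.at(H,(xi[m].astype(int),yi[m].astype(int)),W[...,2][m])
cv2.imwrite("pics/hm.png",cv2.resize(cv2.applyColorMap(np.uint8(np.clip(H/.16,0,1)*255),cv2.COLORMAP_JET),None,fx=2,fy=2,interpolation=0))
E
```

```text
cradle [0.547 0.201 0.063]
pr [ 0.526 -0.215  0.013]
turq [ 0.532 -0.041  0.044]
turq2 [0.667 0.213 0.05 ]
purple [0.446 0.291 0.052]
tape [0.761 0.052 0.021]
cup [ 0.711 -0.095  0.045]
bin [0.366 0.041 0.139]
lid [ 0.592 -0.225  0.114]
```

View pics/c1.png

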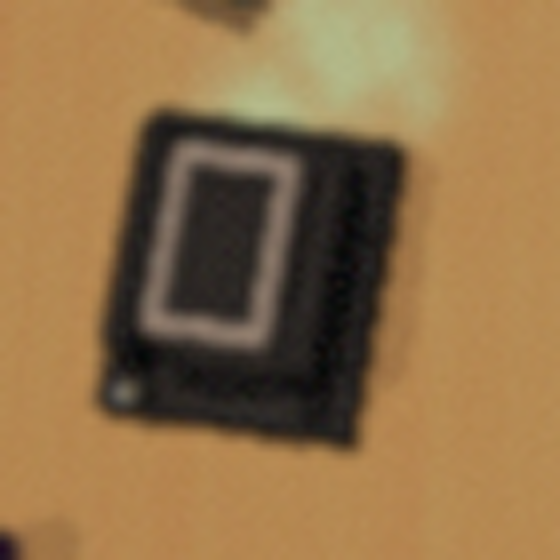

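View pics/p1.png

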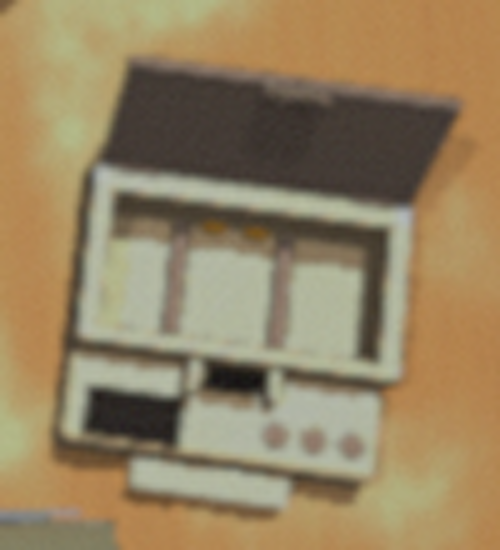

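View pics/s1.png

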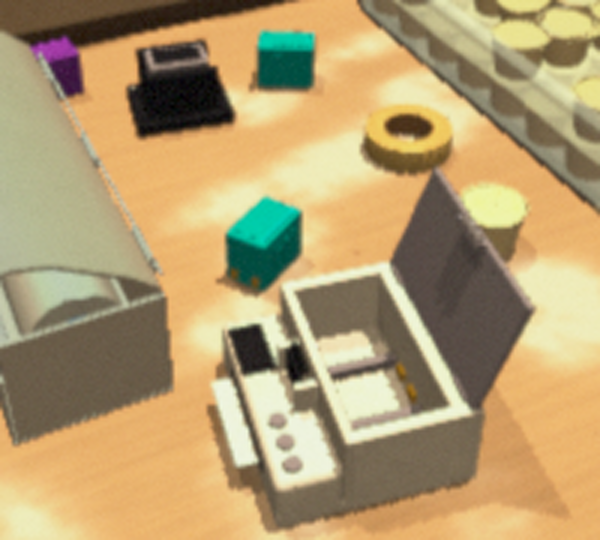

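View pics/hm.png

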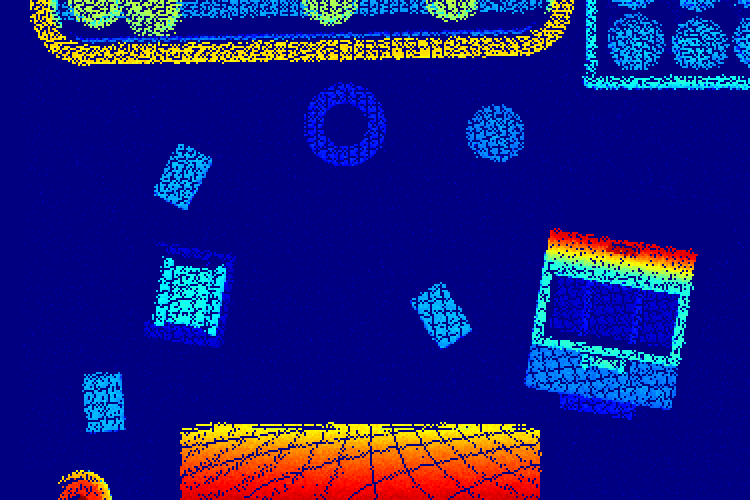

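```bash
cat >> h.py <<'E'
from scipy.optimize import least_squares
B=lambda *a:np.array(a,float).reshape(-1,6)/1000 # x0 x1 y0 y1 z0 z1
PR=B([-84,52,-75,75,0,12],[-84,-40,-75,75,0,40],[-40,-32,-75,75,0,66],[32,52,-75,75,0,66],[-40,52,65,75,0,66],[-40,52,-75,-65,0,66],[-32,32,21.5,29.5,0,22],[-32,32,-29.5,-21.5,0,22])
CR=B([-47.5,47.5,-40,40,0,14],[-35,35,21,32,0,59],[-35,35,-32,-21,0,59],[-29,29,-19,19,14,62])
PK=B([-29,29,-19,19,0,48])
def sdf(P,boxes):
    out=[]
    for b in boxes:
        c=(b[::2]+b[1::2])/2;h=(b[1::2]-b[::2])/2
        q=np.abs(P-c)-h
        out.append(np.linalg.norm(np.maximum(q,0),axis=1)+np.minimum(q.max(1),0))
    return np.min(out,0)
def fit(pts,boxes,g,zf=None,sc=.002):
    def tr(p):
        c,s=np.cos(p[2]),np.sin(p[2]);d=pts-[p[0],p[1],p[3] if len(p)>3 else 0]
        return np.c_[c*d[:,0]+s*d[:,1],-s*d[:,0]+c*d[:,1],d[:,2]]
    r=least_squares(lambda p:sdf(tr(p),boxes),g,loss="soft_l1",f_scale=sc,x_scale=[.01,.01,.1,.01][:len(g)])
    res=np.abs(sdf(tr(r.x),boxes));return r.x,np.median(res)
def sel(W,c,r,z0,z1):
    P=W[np.isfinite(W[...,2])];m=(np.hypot(P[:,0]-c[0],P[:,1]-c[1])<r)&(P[:,2]>z0)&(P[:,2]<z1)&(P[:,0]>-1);return P[m]
E
python3 - <<'E'
from h import *
for n in("top","side"):
    f=dict(np.load(n+"0.npz"));W=cloud(f)
    if n=="top": print("cam",-f["R"].T@f["t"])
    P=W[np.isfinite(W[...,2])];m=(P[:,0]>.45)&(P[:,0]<.65)&(P[:,1]>.02)&(P[:,1]<.12);print(n,"table z",np.median(P[m,2]))
    for nm,bx,g,r in(("pr",PR,(.54,-.215,-.1,0),.095),("cr",CR,(.55,.205,-.1,0),.065),("turq",PK,(.53,-.043,.5,0),.045)):
        pts=sel(W,g,r,.006,.068)
        x,e=fit(pts,bx,g);print(n,nm,len(pts),np.round(x[[0,1,3]],4),np.degrees(x[2]).round(2),"res",e.round(4))
f=dict(np.load("top0.npz"));W=cloud(f)
for nm,u,v in(("bottle",118,300),("shaker",115,344),("cap",400,318)):
    q=W[v-25:v+25,u-20:u+20].reshape(-1,3);print(nm,np.nanmax(q[:,2]))
q=sel(W,(.62,-.2),.11,.075,.3);print("lid",q.min(0),q.max(0))
P=W[np.isfinite(W[...,2])];print("zmax x>.6",P[P[:,0]>.6][:,2].max())
E
```

```text
cam [0.34097477 0.01220668 1.18027169]
top table z -0.0005245630527102745
top pr 3434 [ 0.5344 -0.2122  0.    ] -9.04 res 0.0011
top cr 1298 [ 5.543e-01  2.112e-01 -1.000e-04] -9.8 res 0.0011
top turq 455 [ 5.351e-01 -4.200e-02  3.000e-04] 32.6 res 0.0011
side table z -0.0003337184848705117
side pr 4633 [ 5.349e-01 -2.128e-01  5.000e-04] -9.15 res 0.0006
side cr 800 [5.551e-01 2.100e-01 1.000e-04] -9.52 res 0.0008
side turq 573 [ 5.355e-01 -4.250e-02  4.000e-04] 32.55 res 0.0005
bottle 0.17377740571779526
shaker 0.10967883180609866
cap 0.0604721094896698
lid [ 0.56820614 -0.29619788  0.07503205] [ 0.6204541  -0.14710011  0.15368095]
zmax x>.6 0.15368094892264894
```

```bash
cat >> h.py <<'E'
from scipy.spatial.transform import Rotation as Ro
def inc(s,pos,yaw):
    """tool vertical, tool y at world angle yaw deg"""
    a=np.radians(yaw);y=np.array([np.cos(a),np.sin(a),0]);z=np.array([0,0,-1.]);x=np.cross(y,z)
    R=np.array(s["eef_rot"]);T=np.c_[x,y,z]
    d=R.T@(np.array(pos)-s["ee_pos"]);w=np.degrees(Ro.from_matrix(R.T@T).as_rotvec())
    print(pos,yaw,"-> xyz",np.round(d,4).tolist(),"a",np.round(w,2).tolist())
def st(s): print("t",round(s["time_s"],2),"pos",np.round(s["ee_pos"],4),"yaw",np.degrees(np.arctan2(s["eef_rot"][1][1],s["eef_rot"][0][1])).round(2),"F",np.round(s["wrist_force"],2),"open",round(s["opening"]*93,1),"J",np.round(s["joint_positions"],0))
E
python3 - <<'E'
from h import *
from bench import robot
s=robot.read_state();st(s)
inc(s,(.5547,.2106,.16),-9.65)
inc(s,(.5547,.2106,.25),-9.65)
E
```

```text
t 0.1 pos [0.1536 0.6309 0.2176] yaw 76.32 F [0.07 0.44 0.35] open 93.4 J [-78.  35.  -1.  82.   0.  63.  -2.]
(0.5547, 0.2106, 0.16) -9.65 -> xyz [-0.4891, -0.3133, 0.0584] a [-0.1, 0.1, 85.97]
(0.5547, 0.2106, 0.25) -9.65 -> xyz [-0.4891, -0.3136, -0.0316] a [-0.1, 0.1, 85.97]
```

>>> {"api": "step_arm", "payload": {"increments": [{"x": -0.05, "y": -0.03, "z": -0.04, "az": 9}, {"x": -0.1, "y": -0.06, "z": -0.04, "az": 19}, {"x": -0.489, "y": -0.3135, "z": -0.032, "az": 86}, {"x": -0.489, "y": -0.3135, "z": -0.032, "az": 86}, {"x": -0.489, "y": -0.3135, "z": -0.032, "az": 86}, {"x": -0.489, "y": -0.3135, "z": -0.032, "az": 86}, {"x": -0.489, "y": -0.3135, "z": -0.032, "az": 86}, {"x": -0.489, "y": -0.3135, "z": -0.032, "az": 86}, {"x": -0.489, "y": -0.3135, "z": -0.032, "az": 86}, {"x": -0.489, "y": -0.3135, "z": -0.032, "az": 86}, {"x": -0.489, "y": -0.3135, "z": -0.032, "az": 86}, {"x": -0.489, "y": -0.3135, "z": -0.032, "az": 86}]}}

```text
validation failed for argument at $.in...
```

Run:
```python
from h import *
from bench import robot
s=robot.read_state();st(s)
inc(s,(.5547,.2106,.09),-9.65)
inc(s,(.5547,.2106,.032),-9.65)
```

```text
t 0.1 pos [0.1536 0.6309 0.2176] yaw 76.32 F [0.07 0.44 0.35] open 93.4 J [-78.  35.  -1.  82.   0.  63.  -2.]
(0.5547, 0.2106, 0.09) -9.65 -> xyz [-0.4891, -0.3132, 0.1284] a [-0.1, 0.1, 85.97]
(0.5547, 0.2106, 0.032) -9.65 -> xyz [-0.4891, -0.313, 0.1864] a [-0.1, 0.1, 85.97]
```

>>> {"api": "step_arm", "payload": {"increments": [{"ax": 0, "ay": 0, "az": 9, "x": -0.05, "y": -0.03, "z": -0.04, "hand": 0.093}, {"ax": 0, "ay": 0, "az": 19, "x": -0.1, "y": -0.06, "z": -0.04, "hand": 0.093}]}}

```text
time_s: 0.35
ee_pos: [0.2349, 0.5519, 0.2591]
eef_rot: [[-0.841, 0.542, 0.0], [0.542, 0.841, 0.002], [0.001, 0.002, -1.0]]
wrist_force: [0.9, -0.1, 0.3]
opening: 0.999
```

Run:
```python
from h import *
from bench import robot
s=robot.read_state();st(s)
inc(s,(.5547,.2106,.2),-9.65)
```

```text
t 0.35 pos [0.2349 0.5519 0.2591] yaw 57.19 F [ 0.89 -0.13  0.32] open 92.9 J [-72.  29.   5.  87.  -2.  64. -10.]
(0.5547, 0.2106, 0.2) -9.65 -> xyz [-0.4537, -0.1137, 0.0586] a [0.07, -0.1, 66.84]
```

>>> {"api": "step_arm", "payload": {"increments": [{"ax": 0, "ay": 0, "az": 10, "x": -0.06, "y": -0.015, "z": 0, "hand": 0.093}, {"ax": 0, "ay": 0, "az": 20, "x": -0.12, "y": -0.03, "z": 0, "hand": 0.093}, {"ax": 0, "ay": 0, "az": 30, "x": -0.18, "y": -0.045, "z": 0, "hand": 0.093}, {"ax": 0, "ay": 0, "az": 40, "x": -0.24, "y": -0.06, "z": 0, "hand": 0.093}, {"ax": 0, "ay": 0, "az": 48, "x": -0.3, "y": -0.075, "z": 0.01, "hand": 0.093}, {"ax": 0, "ay": 0, "az": 56, "x": -0.36, "y": -0.09, "z": 0.02, "hand": 0.093}, {"ax": 0, "ay": 0, "az": 62, "x": -0.42, "y": -0.105, "z": 0.04, "hand": 0.093}, {"ax": 0, "ay": 0, "az": 66.8, "x": -0.4537, "y": -0.1137, "z": 0.0586, "hand": 0.093}, {"ax": 0, "ay": 0, "az": 66.8, "x": -0.4537, "y": -0.1137, "z": 0.0586, "hand": 0.093}, {"ax": 0, "ay": 0, "az": 66.8, "x": -0.4537, "y": -0.1137, "z": 0.0586, "hand": 0.093}]}}

```text
time_s: 1.6
ee_pos: [0.5539, 0.2119, 0.1998]
eef_rot: [[0.165, 0.986, -0.001], [0.986, -0.165, 0.003], [0.003, -0.001, -1.0]]
wrist_force: [0.1, 0.7, 0.1]
opening: 0.996
```

Run:
```python
from h import *
from bench import robot
s=robot.read_state();st(s)
inc(s,(.5547,.2106,.09),-9.65)
inc(s,(.5547,.2106,.032),-9.65)
```

```text
t 1.6 pos [0.5539 0.2119 0.1998] yaw -9.49 F [0.11 0.75 0.15] open 92.6 J [-38.  33.  24.  93. -15.  57. -18.]
(0.5547, 0.2106, 0.09) -9.65 -> xyz [-0.0015, 0.0012, 0.1098] a [-0.08, -0.16, 0.16]
(0.5547, 0.2106, 0.032) -9.65 -> xyz [-0.0017, 0.0012, 0.1678] a [-0.08, -0.16, 0.16]
```

>>> {"api": "step_arm", "payload": {"increments": [{"ax": 0, "ay": 0, "az": 0.2, "x": -0.0015, "y": 0.0012, "z": 0.05, "hand": 0.093}, {"ax": 0, "ay": 0, "az": 0.2, "x": -0.0015, "y": 0.0012, "z": 0.1, "hand": 0.093}, {"ax": 0, "ay": 0, "az": 0.2, "x": -0.0015, "y": 0.0012, "z": 0.12, "hand": 0.093}, {"ax": 0, "ay": 0, "az": 0.2, "x": -0.0016, "y": 0.0012, "z": 0.14, "hand": 0.093}, {"ax": 0, "ay": 0, "az": 0.2, "x": -0.0017, "y": 0.0012, "z": 0.16, "hand": 0.093}, {"ax": 0, "ay": 0, "az": 0.2, "x": -0.0017, "y": 0.0012, "z": 0.168, "hand": 0.093}, {"ax": 0, "ay": 0, "az": 0.2, "x": -0.0017, "y": 0.0012, "z": 0.168, "hand": 0.093}]}}

```text
time_s: 2.48
ee_pos: [0.5542, 0.2119, 0.032]
eef_rot: [[0.166, 0.986, -0.001], [0.986, -0.166, 0.004], [0.004, -0.002, -1.0]]
wrist_force: [0.7, -0.1, 0.2]
opening: 1.001
```

Run:
```python
from h import *
from bench import robot
s=robot.read_state();st(s)
for n in("side","top"):
    f=robot.grab_frame(n);cv2.imwrite(f"pics/{n}2.png",f["img"][:,:,::-1])
    im=f["img"][140:220,170:290,::-1] if n=="side" else f["img"][170:250,130:220,::-1]
    cv2.imwrite(f"pics/{n}2c.png",cv2.resize(im,None,fx=5,fy=5))
```

```text
t 2.48 pos [0.5542 0.2119 0.032 ] yaw -9.57 F [ 0.74 -0.12  0.15] open 93.1 J [-34.  45.  18. 102. -21.  37. -13.]
```

View pics/side2c.png

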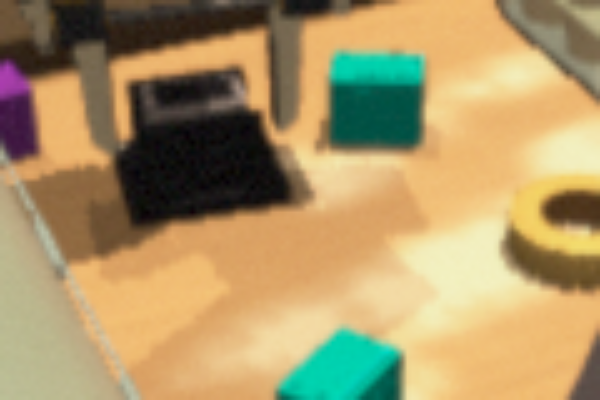

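The fingers straddle the pack at both ends (side crop at about (95,100) and (285,90)), so I close them and lift.

>>> {"api": "step_arm", "payload": {"increments": [{"ax": 0, "ay": 0, "az": 0, "x": 0, "y": 0, "z": 0, "hand": 0.05}, {"ax": 0, "ay": 0, "az": 0, "x": 0, "y": 0, "z": 0, "hand": 0.05}, {"ax": 0, "ay": 0, "az": 0, "x": 0, "y": 0, "z": 0, "hand": 0.05}, {"ax": 0, "ay": 0, "az": 0, "x": 0, "y": 0, "z": 0, "hand": 0.05}, {"ax": 0, "ay": 0, "az": 0, "x": 0, "y": 0, "z": 0, "hand": 0.05}, {"ax": 0, "ay": 0, "az": 0, "x": 0, "y": 0, "z": 0, "hand": 0.05}], "newtons": 25}}

```text
time_s: 3.32
ee_pos: [0.5551, 0.2114, 0.0328]
eef_rot: [[0.167, 0.986, 0.001], [0.986, -0.167, 0.004], [0.004, -0.0, -1.0]]
wrist_force: [-0.0, -0.4, 0.6]
opening: 0.622
```

>>> {"api": "step_arm", "payload": {"increments": [{"ax": 0, "ay": 0, "az": 0, "x": 0, "y": 0, "z": -0.01, "hand": 0.05}, {"ax": 0, "ay": 0, "az": 0, "x": 0, "y": 0, "z": -0.03, "hand": 0.05}, {"ax": 0, "ay": 0, "az": 0, "x": 0, "y": 0, "z": -0.06, "hand": 0.05}, {"ax": 0, "ay": 0, "az": 0, "x": 0, "y": 0, "z": -0.09, "hand": 0.05}, {"ax": 0, "ay": 0, "az": 0, "x": 0, "y": 0, "z": -0.09, "hand": 0.05}]}}

```text
time_s: 3.95
ee_pos: [0.5568, 0.2113, 0.1252]
eef_rot: [[0.167, 0.986, 0.006], [0.986, -0.167, 0.006], [0.007, 0.005, -1.0]]
wrist_force: [0.3, 0.3, -2.8]
opening: 0.62
```

Run:
```python
from h import *
from bench import robot
s=robot.read_state();st(s)
f=robot.grab_frame("side");cv2.imwrite("pics/s3.png",cv2.resize(f["img"][100:240,150:300,::-1],None,fx=4,fy=4))
inc(s,(.54,.075,.12),-9.1)
inc(s,(.54,.075,.021),-9.1)
```

```text
t 3.95 pos [0.5568 0.2113 0.1252] yaw -9.64 F [ 0.27  0.29 -2.77] open 57.7 J [-36.  38.  22.  98. -18.  47. -16.]
(0.54, 0.075, 0.12) -9.1 -> xyz [-0.1372, 0.0063, 0.0043] a [0.28, -0.38, -0.54]
(0.54, 0.075, 0.021) -9.1 -> xyz [-0.1379, 0.0058, 0.1033] a [0.28, -0.38, -0.54]
```

View pics/s3.png

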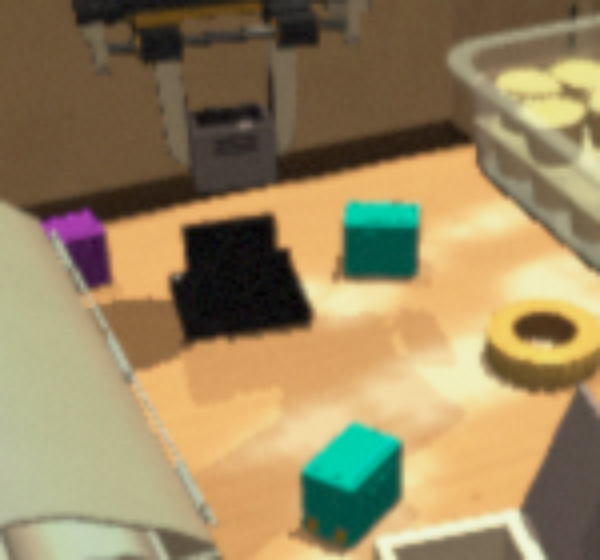

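>>> {"api": "step_arm", "payload": {"increments": [{"ax": 0, "ay": 0, "az": 0, "x": -0.04, "y": 0.002, "z": 0, "hand": 0.05}, {"ax": 0, "ay": 0, "az": -0.3, "x": -0.08, "y": 0.004, "z": 0, "hand": 0.05}, {"ax": 0.3, "ay": -0.4, "az": -0.5, "x": -0.12, "y": 0.006, "z": 0.02, "hand": 0.05}, {"ax": 0.3, "ay": -0.4, "az": -0.5, "x": -0.1375, "y": 0.006, "z": 0.05, "hand": 0.05}, {"ax": 0.3, "ay": -0.4, "az": -0.5, "x": -0.1375, "y": 0.006, "z": 0.075, "hand": 0.05}, {"ax": 0.3, "ay": -0.4, "az": -0.5, "x": -0.1379, "y": 0.006, "z": 0.09, "hand": 0.05}, {"ax": 0.3, "ay": -0.4, "az": -0.5, "x": -0.1379, "y": 0.006, "z": 0.098, "hand": 0.05}, {"ax": 0.3, "ay": -0.4, "az": -0.5, "x": -0.1379, "y": 0.006, "z": 0.1, "hand": 0.05}]}}

```text
time_s: 5.0
ee_pos: [0.5383, 0.075, 0.0223]
eef_rot: [[0.158, 0.987, -0.005], [0.987, -0.158, -0.001], [-0.002, -0.004, -1.0]]
wrist_force: [0.5, -0.2, -1.6]
opening: 0.625
```

Run:
```python
from h import *
from bench import robot
s=robot.read_state();st(s)
inc(s,(.54,.075,.019),-9.1)
inc(s,(.54,.075,.017),-9.1)
f=robot.grab_frame("side");cv2.imwrite("pics/s4.png",cv2.resize(f["img"][140:280,150:300,::-1],None,fx=4,fy=4))
```

```text
t 5.0 pos [0.5383 0.075  0.0223] yaw -9.09 F [ 0.5  -0.16 -1.63] open 58.1 J [-20.  43.  16. 110. -21.  31.   1.]
(0.54, 0.075, 0.019) -9.1 -> xyz [0.0003, 0.0017, 0.0033] a [-0.25, 0.12, 0.01]
(0.54, 0.075, 0.017) -9.1 -> xyz [0.0003, 0.0017, 0.0053] a [-0.25, 0.12, 0.01]
```

View pics/s4.png

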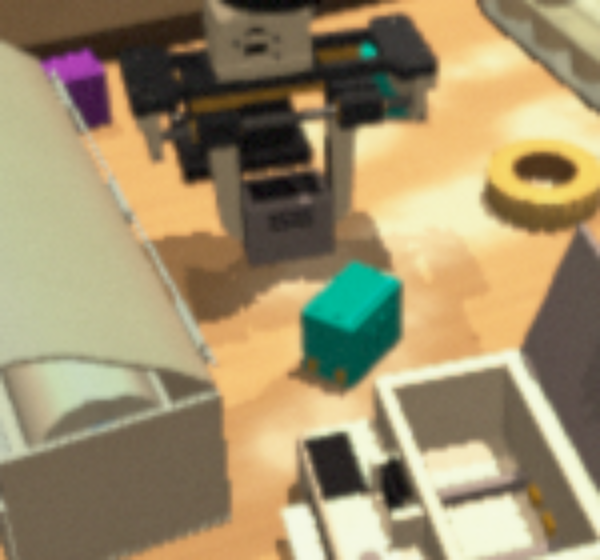

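>>> {"api": "step_arm", "payload": {"increments": [{"ax": -0.2, "ay": 0.1, "az": 0, "x": 0, "y": 0, "z": 0.002, "hand": 0.05}, {"ax": -0.2, "ay": 0.1, "az": 0, "x": 0, "y": 0, "z": 0.003, "hand": 0.05}, {"ax": -0.2, "ay": 0.1, "az": 0, "x": 0, "y": 0, "z": 0.004, "hand": 0.05}, {"ax": -0.2, "ay": 0.1, "az": 0, "x": 0, "y": 0, "z": 0.004, "hand": 0.05}]}}

```text
time_s: 5.55
ee_pos: [0.5387, 0.075, 0.0189]
eef_rot: [[0.158, 0.987, 0.0], [0.987, -0.158, -0.0], [-0.0, 0.0, -1.0]]
wrist_force: [-0.7, 1.5, -0.2]
opening: 0.623
```

>>> {"api": "step_arm", "payload": {"increments": [{"ax": 0, "ay": 0, "az": 0, "x": 0, "y": 0, "z": 0, "hand": 0.09}, {"ax": 0, "ay": 0, "az": 0, "x": 0, "y": 0, "z": 0, "hand": 0.09}, {"ax": 0, "ay": 0, "az": 0, "x": 0, "y": 0, "z": 0, "hand": 0.09}, {"ax": 0, "ay": 0, "az": 0, "x": 0, "y": 0, "z": 0, "hand": 0.09}, {"ax": 0, "ay": 0, "az": 0, "x": 0, "y": 0, "z": 0, "hand": 0.09}]}}

```text
time_s: 6.18
ee_pos: [0.5387, 0.075, 0.0188]
eef_rot: [[0.158, 0.987, 0.0], [0.987, -0.158, -0.0], [-0.0, 0.0, -1.0]]
wrist_force: [-0.5, 0.6, 0.6]
opening: 0.967
```

>>> {"api": "step_arm", "payload": {"increments": [{"ax": 0, "ay": 0, "az": 0, "x": 0, "y": 0, "z": -0.03, "hand": 0.09}, {"ax": 0, "ay": 0, "az": 0, "x": 0, "y": 0, "z": -0.06, "hand": 0.09}, {"ax": 0, "ay": 0, "az": 0, "x": 0, "y": 0, "z": -0.12, "hand": 0.09}, {"ax": 0, "ay": 0, "az": 0, "x": 0, "y": 0, "z": -0.16, "hand": 0.09}, {"ax": 0, "ay": 0, "az": 0, "x": 0, "y": 0, "z": -0.16, "hand": 0.09}]}}

```text
time_s: 6.8
ee_pos: [0.5409, 0.075, 0.1822]
eef_rot: [[0.158, 0.987, 0.008], [0.987, -0.158, 0.001], [0.003, 0.008, -1.0]]
wrist_force: [0.2, 0.6, -0.6]
opening: 0.968
```

Run:
```python
from h import *
from bench import robot
s=robot.read_state();st(s)
for n in("side","top"):
    f=robot.grab_frame(n);W=cloud(f);x,e=fit(sel(W,(.54,.075),.05,.006,.06),PK,(.54,.075,-.15,0));print(n,np.round(x[[0,1,3]],4),np.degrees(x[2]),e)
    if n=="side":cv2.imwrite("pics/s5.png",cv2.resize(f["img"][100:280,130:330,::-1],None,fx=3,fy=3))
inc(s,(.5395,.0755,.15),80.9)
```

```text
t 6.8 pos [0.5409 0.075  0.1822] yaw -9.1 F [ 0.18  0.59 -0.56] open 90.0 J [-26.  30.  23. 103. -15.  50.  -5.]
side [5.389e-01 7.390e-02 2.000e-04] -9.195871187964665 0.0008100640161432318
top [5.381e-01 7.510e-02 3.000e-04] -8.208131691766539 0.0005159149969109593
(0.5395, 0.0755, 0.15) 80.9 -> xyz [0.0002, -0.0017, 0.0322] a [0.45, 0.23, -90.0]
```

View pics/s5.png

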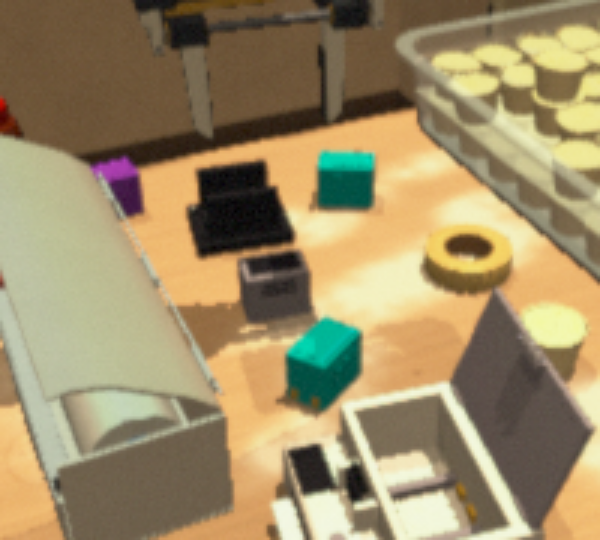

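>>> {"api": "step_arm", "payload": {"increments": [{"ax": 0, "ay": 0, "az": -10, "x": 0, "y": -0.002, "z": 0, "hand": 0.065}, {"ax": 0, "ay": 0, "az": -20, "x": 0, "y": -0.002, "z": 0, "hand": 0.065}, {"ax": 0, "ay": 0, "az": -30, "x": 0, "y": -0.002, "z": 0, "hand": 0.065}, {"ax": 0, "ay": 0, "az": -40, "x": 0, "y": -0.002, "z": 0, "hand": 0.065}, {"ax": 0, "ay": 0, "az": -50, "x": 0, "y": -0.002, "z": 0, "hand": 0.065}, {"ax": 0, "ay": 0, "az": -60, "x": 0, "y": -0.002, "z": 0, "hand": 0.065}, {"ax": 0, "ay": 0, "az": -70, "x": 0, "y": -0.002, "z": 0, "hand": 0.065}, {"ax": 0, "ay": 0, "az": -80, "x": 0, "y": -0.002, "z": 0.02, "hand": 0.065}, {"ax": 0.4, "ay": 0.2, "az": -90, "x": 0, "y": -0.002, "z": 0.04, "hand": 0.065}, {"ax": 0.4, "ay": 0.2, "az": -90, "x": 0, "y": -0.002, "z": 0.06, "hand": 0.065}, {"ax": 0.4, "ay": 0.2, "az": -90, "x": 0, "y": -0.002, "z": 0.07, "hand": 0.065}, {"ax": 0.4, "ay": 0.2, "az": -90, "x": 0, "y": -0.002, "z": 0.07, "hand": 0.065}]}}

```text
time_s: 8.4
ee_pos: [0.5351, 0.0754, 0.1072]
eef_rot: [[-0.987, 0.158, -0.011], [0.158, 0.987, -0.001], [0.01, -0.003, -1.0]]
wrist_force: [-0.3, -0.7, 0.7]
opening: 0.699
```

Run:
```python
from h import *
from bench import robot
s=robot.read_state();st(s)
inc(s,(.5387,.0747,.018),80.9)
```

```text
t 8.4 pos [0.5351 0.0754 0.1072] yaw 80.92 F [-0.34 -0.73  0.7 ] open 65.0 J [ -9.  34.  -2. 107.   2.  40.  69.]
(0.5387, 0.0747, 0.018) 80.9 -> xyz [-0.0046, 0.0002, 0.0892] a [-0.17, -0.59, 0.02]
```

>>> {"api": "step_arm", "payload": {"increments": [{"ax": -0.1, "ay": -0.6, "az": 0, "x": -0.003, "y": 0, "z": 0.03, "hand": 0.065}, {"ax": -0.1, "ay": -0.6, "az": 0, "x": -0.0045, "y": 0, "z": 0.055, "hand": 0.065}, {"ax": -0.1, "ay": -0.6, "az": 0, "x": -0.0045, "y": 0, "z": 0.075, "hand": 0.065}, {"ax": -0.1, "ay": -0.6, "az": 0, "x": -0.0045, "y": 0, "z": 0.085, "hand": 0.065}, {"ax": -0.1, "ay": -0.6, "az": 0, "x": -0.0045, "y": 0, "z": 0.089, "hand": 0.065}, {"ax": -0.1, "ay": -0.6, "az": 0, "x": -0.0045, "y": 0, "z": 0.089, "hand": 0.065}]}}

```text
time_s: 9.15
ee_pos: [0.539, 0.0747, 0.0187]
eef_rot: [[-0.987, 0.158, 0.001], [0.158, 0.987, -0.001], [-0.001, -0.001, -1.0]]
wrist_force: [-0.4, 1.2, -0.3]
opening: 0.698
```

Run:
```python
from h import *
from bench import robot
s=robot.read_state();st(s)
inc(s,(.5387,.0747,.018),80.9)
```

```text
t 9.15 pos [0.539  0.0747 0.0187] yaw 80.92 F [-0.4   1.23 -0.3 ] open 64.9 J [ -9.  42.  -2. 110.   2.  28.  68.]
(0.5387, 0.0747, 0.018) 80.9 -> xyz [0.0003, -0.0, 0.0007] a [-0.05, 0.06, 0.02]
```

>>> {"api": "step_arm", "payload": {"increments": [{"ax": 0, "ay": 0, "az": 0, "x": 0, "y": 0, "z": 0, "hand": 0.03}, {"ax": 0, "ay": 0, "az": 0, "x": 0, "y": 0, "z": 0, "hand": 0.03}, {"ax": 0, "ay": 0, "az": 0, "x": 0, "y": 0, "z": 0, "hand": 0.03}, {"ax": 0, "ay": 0, "az": 0, "x": 0, "y": 0, "z": 0, "hand": 0.03}, {"ax": 0, "ay": 0, "az": 0, "x": 0, "y": 0, "z": 0, "hand": 0.03}, {"ax": 0, "ay": 0, "az": 0, "x": 0, "y": 0, "z": 0, "hand": 0.03}], "newtons": 25}}

```text
time_s: 9.9
ee_pos: [0.5392, 0.0748, 0.0189]
eef_rot: [[-0.987, 0.158, 0.001], [0.158, 0.987, -0.001], [-0.002, -0.001, -1.0]]
wrist_force: [-0.6, -0.8, 4.3]
opening: 0.405
```

>>> {"api": "step_arm", "payload": {"increments": [{"ax": 0, "ay": 0, "az": 0, "x": 0, "y": 0, "z": -0.02, "hand": 0.03}, {"ax": 0, "ay": 0, "az": 0, "x": 0, "y": 0, "z": -0.06, "hand": 0.03}, {"ax": 0, "ay": 0, "az": 0, "x": 0, "y": 0, "z": -0.12, "hand": 0.03}, {"ax": 0, "ay": 0, "az": 0, "x": 0, "y": 0, "z": -0.14, "hand": 0.03}, {"ax": 0, "ay": 0, "az": 0, "x": 0, "y": 0, "z": -0.14, "hand": 0.03}]}}

```text
time_s: 10.52
ee_pos: [0.5395, 0.0749, 0.1599]
eef_rot: [[-0.987, 0.158, 0.004], [0.158, 0.987, -0.001], [-0.004, -0.0, -1.0]]
wrist_force: [-0.3, -0.0, -2.0]
opening: 0.406
```

Run:
```python
from h import *
from bench import robot
s=robot.read_state();st(s);print(np.round(s["eef_rot"],4))
f=robot.grab_frame("side");W=cloud(f)
cv2.imwrite("pics/s6.png",cv2.resize(f["img"][100:280,130:330,::-1],None,fx=3,fy=3))
z=s["ee_pos"][2]-.018
x,e=fit(sel(W,s["ee_pos"],.035,z-.01,z+.05),PK,(*s["ee_pos"][:2],-.15,z));print(np.round(x,4),z,np.degrees(x[2]),e)
inc(s,(.5347,-.2125,.16),80.9)
```

```text
t 10.53 pos [0.5395 0.0749 0.1599] yaw 80.92 F [-0.34 -0.02 -2.01] open 37.7 J [ -9.  30.  -2. 104.   2.  47.  69.]
[[-9.874e-01  1.579e-01  3.900e-03]
 [ 1.579e-01  9.875e-01 -6.000e-04]
 [-3.900e-03 -0.000e+00 -1.000e+00]]
[ 0.5391  0.0733 -0.1583  0.1413] 0.1419015349906864 -9.069257442379726 0.0007471646576853071
(0.5347, -0.2125, 0.16) 80.9 -> xyz [-0.0406, -0.2845, 0.0001] a [-0.0, 0.23, 0.02]
```

View pics/s6.png

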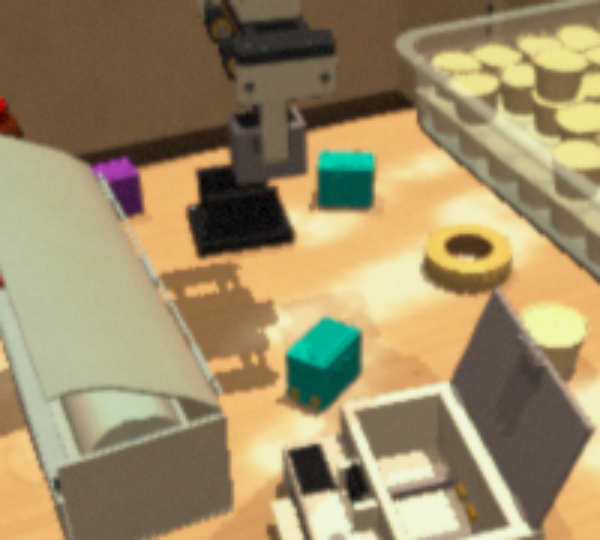

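>>> {"api": "step_arm", "payload": {"increments": [{"ax": 0, "ay": 0, "az": 0, "x": -0.006, "y": -0.05, "z": 0, "hand": 0.03}, {"ax": 0, "ay": 0, "az": 0, "x": -0.014, "y": -0.1, "z": 0, "hand": 0.03}, {"ax": 0, "ay": 0.1, "az": 0, "x": -0.022, "y": -0.155, "z": 0, "hand": 0.03}, {"ax": 0, "ay": 0.2, "az": 0, "x": -0.03, "y": -0.21, "z": 0, "hand": 0.03}, {"ax": 0, "ay": 0.2, "az": 0, "x": -0.036, "y": -0.25, "z": 0, "hand": 0.03}, {"ax": 0, "ay": 0.2, "az": 0, "x": -0.0408, "y": -0.284, "z": 0, "hand": 0.03}, {"ax": 0, "ay": 0.2, "az": 0, "x": -0.0408, "y": -0.284, "z": 0.02, "hand": 0.03}, {"ax": 0, "ay": 0.2, "az": 0, "x": -0.0408, "y": -0.284, "z": 0.04, "hand": 0.03}, {"ax": 0, "ay": 0.2, "az": 0, "x": -0.0408, "y": -0.284, "z": 0.06, "hand": 0.03}, {"ax": 0, "ay": 0.2, "az": 0, "x": -0.0408, "y": -0.284, "z": 0.06, "hand": 0.03}]}}

```text
time_s: 11.82
ee_pos: [0.531, -0.2113, 0.095]
eef_rot: [[-0.987, 0.158, -0.011], [0.158, 0.987, 0.002], [0.011, 0.0, -1.0]]
wrist_force: [0.0, 0.7, -1.5]
opening: 0.405
```

Run:
```python
from h import *
from bench import robot
s=robot.read_state();st(s);print(np.round(s["eef_rot"],4))
for n in("side","top"):
    f=robot.grab_frame(n);cv2.imwrite(f"pics/{n}7.png",cv2.resize(f["img"][140:320,220:360,::-1] if n=="side" else f["img"][150:270,290:410,::-1],None,fx=4,fy=4))
    W=cloud(f)
    x,e=fit(sel(W,(.535,-.212),.095,.006,.068),PR,(.535,-.212,-.158));print(n,"pr",np.round(x,4),e)
inc(s,(.535,-.212,.06),80.9)
inc(s,(.535,-.212,.032),80.9)
```

```text
t 11.82 pos [ 0.531  -0.2113  0.095 ] yaw 80.92 F [ 0.    0.72 -1.52] open 37.6 J [ 21.  37.  -2. 102.   2.  42.  99.]
[[-9.874e-01  1.578e-01 -1.120e-02]
 [ 1.578e-01  9.875e-01  2.200e-03]
 [ 1.140e-02  4.000e-04 -9.999e-01]]
side pr [ 0.5344 -0.2126 -0.1548] 0.0007494838021183739
top pr [ 0.5327 -0.2121 -0.1758] 0.0015805795102245349
(0.535, -0.212, 0.06) 80.9 -> xyz [-0.0045, -0.0001, 0.035] a [0.03, -0.65, 0.02]
(0.535, -0.212, 0.032) 80.9 -> xyz [-0.0048, -0.0001, 0.063] a [0.03, -0.65, 0.02]
```

View pics/side7.png

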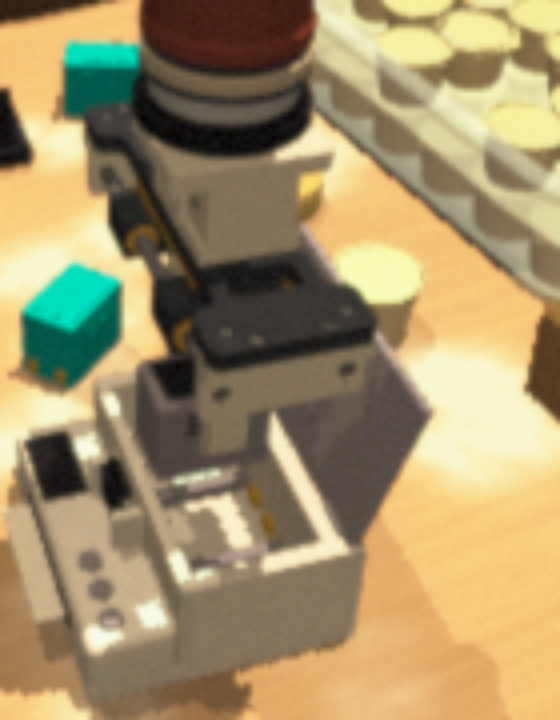

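View pics/top7.png

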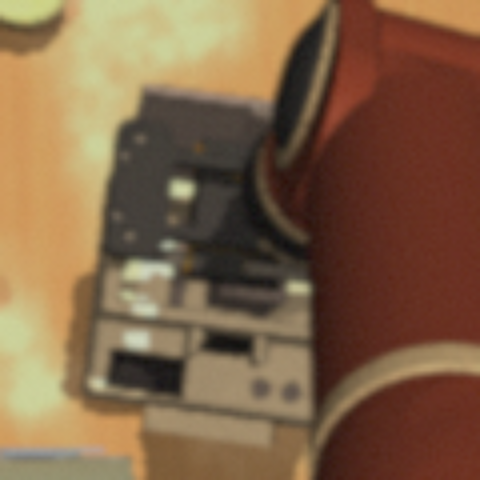

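>>> {"api": "step_arm", "payload": {"increments": [{"ax": 0, "ay": -0.3, "az": 0, "x": -0.003, "y": 0, "z": 0, "hand": 0.03}, {"ax": 0, "ay": -0.6, "az": 0, "x": -0.0042, "y": 0, "z": 0, "hand": 0.03}, {"ax": 0, "ay": -0.6, "az": 0, "x": -0.0042, "y": 0, "z": 0, "hand": 0.03}, {"ax": 0, "ay": -0.6, "az": 0, "x": -0.0042, "y": 0, "z": 0, "hand": 0.03}]}}

```text
time_s: 12.42
ee_pos: [0.5374, -0.2128, 0.0979]
eef_rot: [[-0.987, 0.158, 0.005], [0.158, 0.987, -0.002], [-0.006, -0.001, -1.0]]
wrist_force: [-0.4, 0.4, -1.8]
opening: 0.407
```

Run:
```python
from h import *
from bench import robot
s=robot.read_state();st(s);print(np.round(s["eef_rot"],4))
inc(s,(.535,-.212,.06),80.9)
inc(s,(.535,-.212,.04),80.9)
```

```text
t 12.43 pos [ 0.5374 -0.2128  0.0979] yaw 80.92 F [-0.43  0.4  -1.83] open 37.9 J [ 21.  37.  -2. 102.   2.  41.  99.]
[[-9.875e-01  1.578e-01  5.400e-03]
 [ 1.578e-01  9.875e-01 -1.700e-03]
 [-5.600e-03 -8.000e-04 -1.000e+00]]
(0.535, -0.212, 0.06) 80.9 -> xyz [0.0027, 0.0004, 0.0379] a [-0.05, 0.32, 0.02]
(0.535, -0.212, 0.04) 80.9 -> xyz [0.0028, 0.0004, 0.0579] a [-0.05, 0.32, 0.02]
```

>>> {"api": "step_arm", "payload": {"increments": [{"ax": 0, "ay": 0.3, "az": 0, "x": 0.0025, "y": 0, "z": 0.01, "hand": 0.03}, {"ax": 0, "ay": 0.3, "az": 0, "x": 0.0025, "y": 0, "z": 0.01, "hand": 0.03}, {"ax": 0, "ay": 0.3, "az": 0, "x": 0.0025, "y": 0, "z": 0.01, "hand": 0.03}, {"ax": 0, "ay": 0.3, "az": 0, "x": 0.0025, "y": 0, "z": 0.01, "hand": 0.03}, {"ax": 0, "ay": 0.3, "az": 0, "x": 0.0025, "y": 0, "z": 0.01, "hand": 0.03}, {"ax": 0, "ay": 0.3, "az": 0, "x": 0.0025, "y": 0, "z": 0.01, "hand": 0.03}]}}

```text
time_s: 13.18
ee_pos: [0.535, -0.2124, 0.088]
eef_rot: [[-0.987, 0.158, 0.0], [0.158, 0.987, -0.001], [-0.001, -0.001, -1.0]]
wrist_force: [0.1, -0.0, -2.4]
opening: 0.408
```

Run:
```python
from h import *
from bench import robot
s=robot.read_state();st(s);print(np.round(s["eef_rot"],4))
inc(s,(.535,-.212,.06),80.9)
inc(s,(.535,-.212,.04),80.9)
f=robot.grab_frame("side");W=cloud(f);z=s["ee_pos"][2]-.0188
pts=sel(W,s["ee_pos"],.04,z+.01,z+.05)
# printer frame coords; look at pack's side (-y face) extents
```

```text
t 13.18 pos [ 0.535  -0.2124  0.088 ] yaw 80.92 F [ 0.05 -0.04 -2.35] open 38.0 J [ 21.  38.  -2. 102.   2.  40.  99.]
[[-9.875e-01  1.578e-01  4.000e-04]
 [ 1.578e-01  9.875e-01 -9.000e-04]
 [-6.000e-04 -8.000e-04 -1.000e+00]]
(0.535, -0.212, 0.06) 80.9 -> xyz [0.0001, 0.0004, 0.028] a [-0.05, 0.03, 0.02]
(0.535, -0.212, 0.04) 80.9 -> xyz [0.0001, 0.0004, 0.048] a [-0.05, 0.03, 0.02]
```

>>> {"api": "step_arm", "payload": {"increments": [{"ax": 0, "ay": 0, "az": 0, "x": 0, "y": 0.0003, "z": 0.006, "hand": 0.03}, {"ax": 0, "ay": 0, "az": 0, "x": 0, "y": 0.0003, "z": 0.012, "hand": 0.03}, {"ax": 0, "ay": 0, "az": 0, "x": 0, "y": 0.0003, "z": 0.018, "hand": 0.03}, {"ax": 0, "ay": 0, "az": 0, "x": 0, "y": 0.0003, "z": 0.024, "hand": 0.03}, {"ax": 0, "ay": 0, "az": 0, "x": 0, "y": 0.0003, "z": 0.03, "hand": 0.03}, {"ax": 0, "ay": 0, "az": 0, "x": 0, "y": 0.0003, "z": 0.036, "hand": 0.03}, {"ax": 0, "ay": 0, "az": 0, "x": 0, "y": 0.0003, "z": 0.041, "hand": 0.03}, {"ax": 0, "ay": 0, "az": 0, "x": 0, "y": 0.0003, "z": 0.043, "hand": 0.03}, {"ax": 0, "ay": 0, "az": 0, "x": 0, "y": 0.0003, "z": 0.043, "hand": 0.03}, {"ax": 0, "ay": 0, "az": 0, "x": 0, "y": 0.0003, "z": 0.043, "hand": 0.03}]}}

```text
time_s: 14.48
ee_pos: [0.5353, -0.2122, 0.0452]
eef_rot: [[-0.987, 0.158, 0.001], [0.158, 0.987, -0.001], [-0.001, -0.001, -1.0]]
wrist_force: [1.0, 0.3, -2.1]
opening: 0.411
```

Run:
```python
from h import *
from bench import robot
s=robot.read_state();st(s);print(np.round(s["eef_rot"],4))
inc(s,(.535,-.212,.0308),80.9)
f=robot.grab_frame("side");cv2.imwrite("pics/s8.png",cv2.resize(f["img"][200:310,220:340,::-1],None,fx=5,fy=5))
```

```text
t 14.47 pos [ 0.5353 -0.2122  0.0452] yaw 80.92 F [ 1.01  0.31 -2.05] open 38.2 J [ 21.  41.  -2. 104.   2.  35.  98.]
[[-9.875e-01  1.579e-01  8.000e-04]
 [ 1.579e-01  9.875e-01 -1.100e-03]
 [-1.000e-03 -9.000e-04 -1.000e+00]]
(0.535, -0.212, 0.0308) 80.9 -> xyz [0.0003, 0.0002, 0.0144] a [-0.05, 0.06, 0.02]
```

View pics/s8.png

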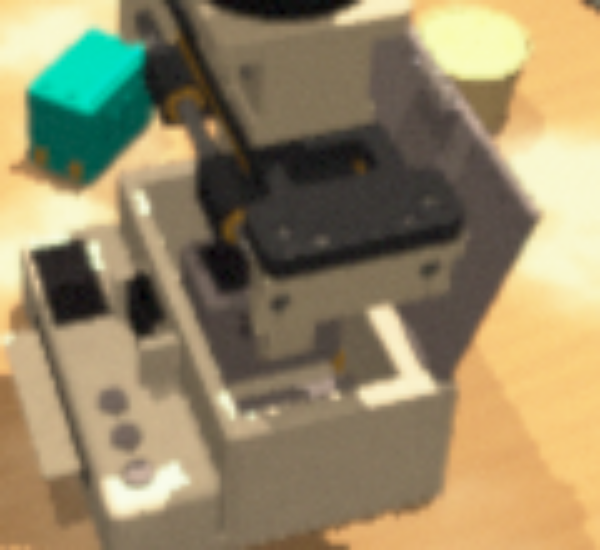

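No contact so far, and the pack is inside the bay. I keep lowering it between the ribs.

>>> {"api": "step_arm", "payload": {"increments": [{"ax": 0, "ay": 0, "az": 0, "x": 0.0003, "y": 0, "z": 0.004, "hand": 0.03}, {"ax": 0, "ay": 0, "az": 0, "x": 0.0003, "y": 0, "z": 0.008, "hand": 0.03}, {"ax": 0, "ay": 0, "az": 0, "x": 0.0003, "y": 0, "z": 0.011, "hand": 0.03}, {"ax": 0, "ay": 0, "az": 0, "x": 0.0003, "y": 0, "z": 0.013, "hand": 0.03}, {"ax": 0, "ay": 0, "az": 0, "x": 0.0003, "y": 0, "z": 0.0145, "hand": 0.03}, {"ax": 0, "ay": 0, "az": 0, "x": 0.0003, "y": 0, "z": 0.015, "hand": 0.03}, {"ax": 0, "ay": 0, "az": 0, "x": 0.0003, "y": 0, "z": 0.015, "hand": 0.03}]}}

```text
time_s: 15.4
ee_pos: [0.5349, -0.2121, 0.031]
eef_rot: [[-0.987, 0.158, 0.001], [0.158, 0.987, -0.001], [-0.001, -0.001, -1.0]]
wrist_force: [-3.6, 0.6, 4.8]
opening: 0.409
```

>>> {"api": "step_arm", "payload": {"increments": [{"ax": 0, "ay": 0, "az": 0, "x": 0, "y": 0, "z": 0, "hand": 0.06}, {"ax": 0, "ay": 0, "az": 0, "x": 0, "y": 0, "z": 0, "hand": 0.06}, {"ax": 0, "ay": 0, "az": 0, "x": 0, "y": 0, "z": 0, "hand": 0.06}, {"ax": 0, "ay": 0, "az": 0, "x": 0, "y": 0, "z": 0, "hand": 0.06}, {"ax": 0, "ay": 0, "az": 0, "x": 0, "y": 0, "z": 0, "hand": 0.06}]}}

```text
time_s: 16.02
ee_pos: [0.535, -0.2121, 0.0309]
eef_rot: [[-0.987, 0.158, 0.001], [0.158, 0.987, -0.001], [-0.001, -0.001, -1.0]]
wrist_force: [0.8, 0.3, 0.7]
opening: 0.647
```

>>> {"api": "step_arm", "payload": {"increments": [{"ax": 0, "ay": 0, "az": 0, "x": 0, "y": 0, "z": -0.02, "hand": 0.06}, {"ax": 0, "ay": 0, "az": 0, "x": 0, "y": 0, "z": -0.05, "hand": 0.06}, {"ax": 0, "ay": 0, "az": 0, "x": 0, "y": 0, "z": -0.1, "hand": 0.06}, {"ax": 0, "ay": 0, "az": 0, "x": 0, "y": 0, "z": -0.15, "hand": 0.06}, {"ax": 0, "ay": 0, "az": 0, "x": 0, "y": 0, "z": -0.19, "hand": 0.06}, {"ax": 0, "ay": 0, "az": 0, "x": 0, "y": 0, "z": -0.19, "hand": 0.06}]}}

```text
time_s: 16.77
ee_pos: [0.5368, -0.2127, 0.2246]
eef_rot: [[-0.987, 0.158, 0.009], [0.158, 0.987, -0.004], [-0.009, -0.003, -1.0]]
wrist_force: [0.9, -0.8, -0.3]
opening: 0.642
```

Run:
```python
from h import *
from bench import robot
s=robot.read_state();st(s)
f=robot.grab_frame("side");cv2.imwrite("pics/s9.png",cv2.resize(f["img"][190:320,210:350,::-1],None,fx=4,fy=4))
W=cloud(f);PRK=np.r_[PR,B([-29,29,-19,19,12,60])]
P=sel(W,(.535,-.212),.03,.0,.09)
c,s_=np.cos(-.159),np.sin(-.159);d=P-[.5347,-.2125,0];Q=np.c_[c*d[:,0]+s_*d[:,1],-s_*d[:,0]+c*d[:,1],d[:,2]]
x,e=fit(Q[(np.abs(Q[:,0])<.0305)&(Q[:,2]>.024)],B([-29,29,-19,19,0,48]),(0,0,0,.012));print("pack in printer frame",np.round(x,4),e)
t=Q[Q[:,2]>.055];print("top z",np.median(t[:,2]),t.min(0),t.max(0))
L=sel(W,(.62,-.225),.12,.08,.3);d=L-[.5347,-.2125,0];Q=np.c_[c*d[:,0]+s_*d[:,1],-s_*d[:,0]+c*d[:,1],d[:,2]]
Q=Q[(Q[:,0]>.042)&(np.abs(Q[:,1])<.07)&(Q[:,2]<.16)];p=np.polyfit(Q[:,2],Q[:,0],1);print("lid",len(Q),p,"angle",np.pi/2+np.arctan(p[0]),Q.max(0))
inc(s,(.535,-.212,.25),80.9)
c,s_=np.cos(-.159),np.sin(-.159)
for px,pz in((.12,.25),(.12,.14)): inc(s,(.535+c*px,-.212+s_*px,pz),80.9)
```

```text
t 16.77 pos [ 0.5368 -0.2127  0.2246] yaw 80.91 F [ 0.86 -0.79 -0.31] open 59.8 J [21. 28. -2. 94.  1. 57. 99.]
pack in printer frame [ 0.0007 -0.0008 -0.0039  0.0126] 0.0005791427526508006
top z 0.06043317128955806 [-0.02880081 -0.02077233  0.0550317 ] [0.02789906 0.0183808  0.06357031]
lid 1540 [0.34967104 0.02017926] angle 1.907178058192303 [0.07686026 0.06995262 0.15290887]
(0.535, -0.212, 0.25) 80.9 -> xyz [0.0017, 0.0003, -0.0255] a [-0.15, 0.52, 0.01]
(np.float64(0.6534863329530505), np.float64(-0.23099970798035738), 0.25) 80.9 -> xyz [-0.1183, 0.0003, -0.0244] a [-0.15, 0.52, 0.01]
(np.float64(0.6534863329530505), np.float64(-0.23099970798035738), 0.14) 80.9 -> xyz [-0.1173, 0.0006, 0.0856] a [-0.15, 0.52, 0.01]
```

View pics/s9.png

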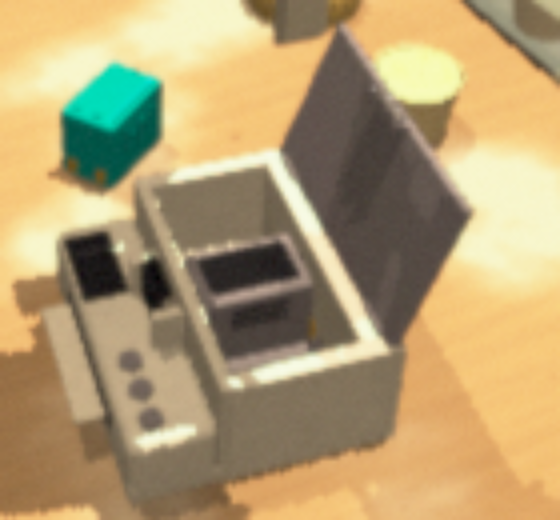

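>>> {"api": "step_arm", "payload": {"increments": [{"ax": 0, "ay": 0.5, "az": 0, "x": -0.03, "y": 0, "z": -0.03, "hand": 0}, {"ax": 0, "ay": 0.5, "az": 0, "x": -0.07, "y": 0, "z": -0.03, "hand": 0}, {"ax": 0, "ay": 0.5, "az": 0, "x": -0.11, "y": 0, "z": -0.025, "hand": 0}, {"ax": 0, "ay": 0.5, "az": 0, "x": -0.123, "y": 0, "z": -0.02, "hand": 0}, {"ax": 0, "ay": 0.5, "az": 0, "x": -0.123, "y": 0, "z": 0.0, "hand": 0}, {"ax": 0, "ay": 0.5, "az": 0, "x": -0.123, "y": 0, "z": 0.03, "hand": 0}, {"ax": 0, "ay": 0.5, "az": 0, "x": -0.123, "y": 0, "z": 0.06, "hand": 0}, {"ax": 0, "ay": 0.5, "az": 0, "x": -0.123, "y": 0, "z": 0.09, "hand": 0}, {"ax": 0, "ay": 0.5, "az": 0, "x": -0.123, "y": 0, "z": 0.1, "hand": 0}, {"ax": 0, "ay": 0.5, "az": 0, "x": -0.123, "y": 0, "z": 0.1, "hand": 0}, {"ax": 0, "ay": 0.5, "az": 0, "x": -0.123, "y": 0, "z": 0.1, "hand": 0}]}}

```text
time_s: 18.2
ee_pos: [0.6579, -0.232, 0.1238]
eef_rot: [[-0.987, 0.158, -0.003], [0.158, 0.987, -0.001], [0.002, -0.002, -1.0]]
wrist_force: [0.2, -0.9, 0.5]
opening: 0.004
```

```bash
cat >> h.py <<'E'
def pp(s):
    c,s_=np.cos(-.159),np.sin(-.159);d=np.array(s["ee_pos"])-[.535,-.212,0];print("printer-frame TCP",np.round([c*d[0]+s_*d[1],-s_*d[0]+c*d[1],d[2]],4))
E
python3 - <<'E'
from h import *
from bench import robot
s=robot.read_state();st(s);pp(s);inc(s,s["ee_pos"],80.9)
f=robot.grab_frame("side");cv2.imwrite("pics/s10.png",cv2.resize(f["img"][150:310,210:370,::-1],None,fx=4,fy=4))
E
```

```text
t 18.2 pos [ 0.6579 -0.232   0.1238] yaw 80.91 F [ 0.16 -0.95  0.49] open 0.3 J [19. 45. -2. 79.  2. 57. 97.]
printer-frame TCP [ 0.1246 -0.0003  0.1238]
[ 0.65793653 -0.23203937  0.12382574] 80.9 -> xyz [0.0, 0.0, 0.0] a [-0.11, -0.14, 0.01]
```

View pics/s10.png

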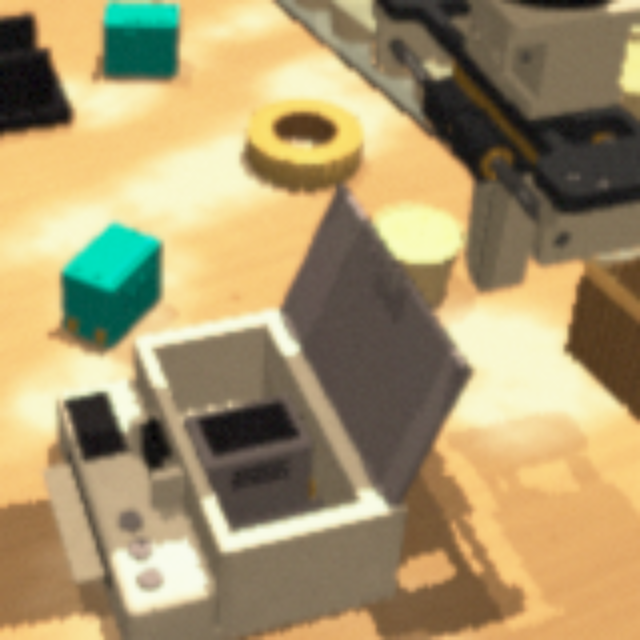

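>>> {"api": "step_arm", "payload": {"increments": [{"ax": 0, "ay": 0, "az": 0, "x": 0.035, "y": 0, "z": 0.002, "hand": 0}, {"ax": 0, "ay": 0, "az": 0, "x": 0.065, "y": 0, "z": 0.003, "hand": 0}, {"ax": 0, "ay": 0, "az": 0, "x": 0.08, "y": 0, "z": 0.002, "hand": 0}, {"ax": 0, "ay": 0, "az": 0, "x": 0.093, "y": 0, "z": 0, "hand": 0}, {"ax": 0, "ay": 0, "az": 0, "x": 0.113, "y": 0, "z": 0.001, "hand": 0}, {"ax": 0, "ay": 0, "az": 0, "x": 0.132, "y": 0, "z": 0.012, "hand": 0}, {"ax": 0, "ay": 0, "az": 0, "x": 0.146, "y": 0, "z": 0.03, "hand": 0}, {"ax": 0, "ay": 0, "az": 0, "x": 0.152, "y": 0, "z": 0.041, "hand": 0}, {"ax": 0, "ay": 0, "az": 0, "x": 0.155, "y": 0, "z": 0.049, "hand": 0}, {"ax": 0, "ay": 0, "az": 0, "x": 0.156, "y": 0, "z": 0.053, "hand": 0}, {"ax": 0, "ay": 0, "az": 0, "x": 0.156, "y": 0, "z": 0.054, "hand": 0}]}}

```text
time_s: 19.62
ee_pos: [0.5052, -0.2079, 0.072]
eef_rot: [[-0.987, 0.158, 0.0], [0.158, 0.987, -0.002], [-0.001, -0.002, -1.0]]
wrist_force: [-1.5, 0.3, 14.4]
opening: 0.007
```

Run:
```python
from h import *
from bench import robot
s=robot.read_state();st(s);pp(s)
f=robot.grab_frame("side");cv2.imwrite("pics/s11.png",cv2.resize(f["img"][150:310,210:370,::-1],None,fx=4,fy=4))
```

```text
t 19.62 pos [ 0.5052 -0.2079  0.072 ] yaw 80.92 F [-1.52  0.29 14.44] open 0.6 J [ 21.  37.  -2. 108.   2.  35.  99.]
printer-frame TCP [-0.0301 -0.0006  0.072 ]
```

View pics/s11.png

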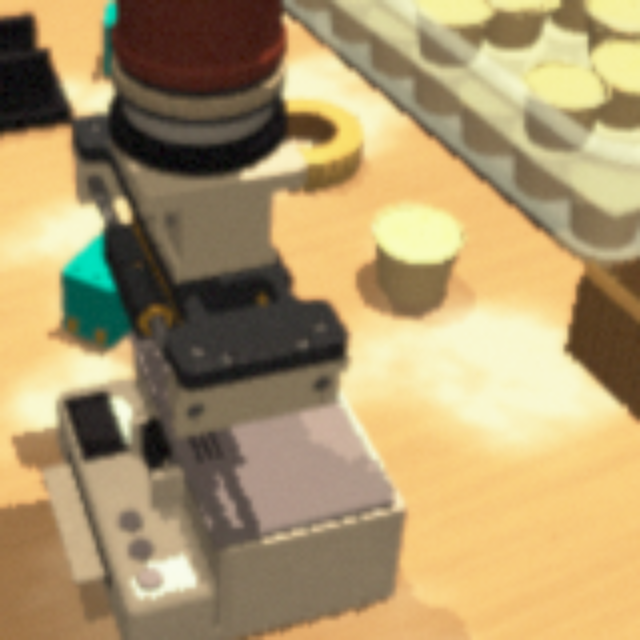

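>>> {"api": "step_arm", "payload": {"increments": [{"ax": 0, "ay": 0, "az": 0, "x": 0, "y": 0, "z": 0.004, "hand": 0}, {"ax": 0, "ay": 0, "az": 0, "x": 0, "y": 0, "z": 0.004, "hand": 0}, {"ax": 0, "ay": 0, "az": 0, "x": 0, "y": 0, "z": 0, "hand": 0}, {"ax": 0, "ay": 0, "az": 0, "x": 0, "y": 0, "z": -0.03, "hand": 0}, {"ax": 0, "ay": 0, "az": 0, "x": 0, "y": 0, "z": -0.09, "hand": 0}, {"ax": 0, "ay": 0, "az": 0, "x": 0, "y": 0, "z": -0.15, "hand": 0}, {"ax": 0, "ay": 0, "az": 0, "x": 0, "y": 0, "z": -0.18, "hand": 0}, {"ax": 0, "ay": 0, "az": 0, "x": 0, "y": 0, "z": -0.18, "hand": 0}, {"ax": 0, "ay": 0, "az": 0, "x": 0, "y": 0, "z": -0.18, "hand": 0}]}}

```text
time_s: 20.8
ee_pos: [0.504, -0.207, 0.2503]
eef_rot: [[-0.987, 0.158, -0.003], [0.158, 0.987, -0.001], [0.003, -0.002, -1.0]]
wrist_force: [-0.7, 0.1, -1.8]
opening: 0.006
```

Run:
```python
from h import *
from bench import robot
s=robot.read_state();st(s)
f=robot.grab_frame("side");cv2.imwrite("pics/s12.png",cv2.resize(f["img"][150:310,210:370,::-1],None,fx=4,fy=4))
g=robot.grab_frame("top")
c,s_=np.cos(-.159),np.sin(-.159)
for n,h,o in(("side",f,dict(np.load("side0.npz"))),("top",g,dict(np.load("top0.npz")))):
    W=cloud(h);P=sel(W,(.535,-.212),.1,.06,.16);d=P-[.535,-.212,0];Q=np.c_[c*d[:,0]+s_*d[:,1],-s_*d[:,0]+c*d[:,1],d[:,2]]
    Q=Q[(Q[:,0]>-.038)&(Q[:,0]<.035)&(np.abs(Q[:,1])<.065)]
    if len(Q)>50:
        p=np.polyfit(Q[:,0],Q[:,2],1);print(n,len(Q),"lid slope",-p[0],"z",np.median(Q[:,2]))
    Wo=cloud(o)
    for nm,xy,z0,z1 in(("cup",(.711,-.095),.035,.055),("tape",(.745,.057),.015,.03)):
        a=sel(W,xy,.07,z0,z1);b=sel(Wo,xy,.07,z0,z1);print(n,nm,np.round(a.mean(0)-b.mean(0),4),len(a),len(b))
```

```text
t 20.8 pos [ 0.504  -0.207   0.2503] yaw 80.92 F [-0.73  0.15 -1.79] open 0.5 J [ 22.  24.  -3.  96.   1.  60. 100.]
side 1739 lid slope 0.005293263717061576 z 0.07244136416979961
side cup [-0.0017  0.0001  0.0001] 283 265
side tape [ 0. -0.  0.] 377 378
top 818 lid slope 0.006043956520283919 z 0.07212864633461807
top cup [ 0.0001 -0.0001 -0.0002] 402 408
top tape [-0.0003 -0.0002 -0.    ] 623 627
```

View pics/s12.png

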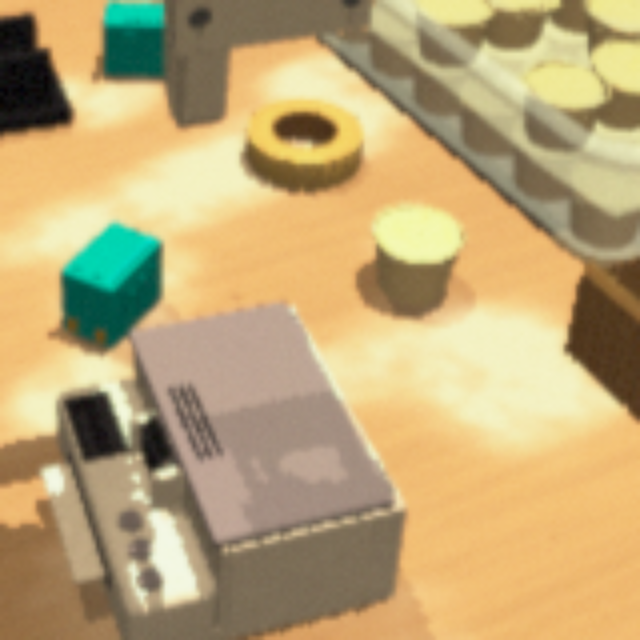

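The lid is caught shut: its slope is about 0.005 rad and its top is at 72 mm. The tape roll and cup haven't moved, and the arm is clear.

```bash
python3 -c "
from bench import robot
print(robot.finish_job())"
```

```text
the job is handed in; nothing more can be done
None
```

The battery pack is seated in the printer bay with the lid caught shut, and I handed the job in at about 21 s. The hand-in gave no verdict.

I lifted the pack from the cradle by its ends and stood it on the worktop at about (0.539, 0.075). I took it again by its long sides, lowered it into the bay and let go. Then I swung the lid over with the closed fingers and pressed it down with about 14 N, plus one short extra push.

Last checks:
- **Pack:** measured before the lid closed, about 1 mm from the middle of the bay and 0.6 mm above the nominal floor height. It was in line with the printer to within about 0.3°. It couldn't be seen again once the lid was shut.
- **Lid:** slope about 0.005 rad in both cameras, with its top at 72 mm, and it stayed shut after the arm withdrew.
- **Tape roll and cup:** shifted by less than 2 mm, which is measurement noise.
- **Arm:** clear of everything, about 18 cm above the lid.

No final check failed. Two smaller things came up on the way:
- **Move refused:** the first move call was refused and moved nothing; I sent it again with every field filled in.
- **Printer position:** with the gripper blocking its view, the top camera read the printer about 2 mm and 1° off. I kept the earlier clear-view measurement.

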